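Switch on the dust extractor at the orthotics bench

TASK

Before grinding starts, switch on the dust extractor: of the three grey switch boxes on the bench, find the one whose toggle bat ends in a round ball, and flip that bat from the robot's side past its centre so that it snaps over and stays leaning away from the robot. Leave the other two switches (flat paddle and T-bar) as they are.

Things in the scene. Friction and masses are not known exactly. Their poses are not given: they have to be found in the camera images.
- ball_bat_box: Extractor switch: grey metal box 74 (x) x 80 (y) x 55 mm high on a 90 x 60 x 3 mm foot, screwed to the bench. Origin: centre of its underside, z up, -x roughly towards the robot (within 35 degrees). Its bat, an 8 mm steel rod ending in a black ball 24 mm across, pivots about box y at a point 58 mm above the origin; the ball's centre is 50 mm from that pivot.
- ball_bat (a joint): Angle of the ball-tipped bat in the box's x-z plane, rad: 0 (start) = off, leaning 0.45 from upright to box -x (ball centre 22 mm to -x of the pivot, 45 mm above it); 0.45 = upright; 0.9 = on, leaning to box +x. Sprung away from upright: about 3 N at the ball starts it, less nearer upright; once past upright it snaps to the other end stop and stays.
- paddle_bat_tip (a point): Bystander. Point in the bat of a like grey box, 50 mm from its pivot; the bat ends in a flat black paddle 32 mm wide (along its pivot axis), 30 mm long, 6 mm thick, and leans to the robot's side. The three boxes stand in a row across the bench in any order, at least 215 mm apart sideways, with loose things up to 75 mm high between and around them.
- tbar_bat_tip (a point): Bystander. Point in the bat of a like grey box, 50 mm from its pivot: the centre of a black crossbar 50 mm long and 10 mm thick that makes the bat a T. It leans away from the robot.

How it is judged (in metres and radians):
At the end, for the whole second after the job is handed in: The ball-tipped bat has snapped over and leans away from the robot (joint over 0.75 of 0.9 rad); the tips of the paddle and T-bar bats are within 15 mm of where they started, so both are still on the side they were (value of joint ball_bat above 0.75 rad and distance of each of paddle_bat_tip, tbar_bat_tip from where it was at the start of the episode below 0.015 m); the robot touches nothing.
It fails at once if the paddle or the T-bar switch is flipped (its tip moved more than 20 mm) (distance of any of paddle_bat_tip, tbar_bat_tip from where it was at the start of the episode above 0.02 m).
It also fails if it takes over 32 s, if anything falls off the work surface, if the arm or the gripper's body presses on something with over 40 N, if the wrist force passes 120 N, or if a joint passes its speed limit or range.

ROBOT

A 6-joint arm with a two-finger parallel gripper is mounted at the origin on the work surface. World frame = base frame: x ahead of the robot, y to its left, z up, the work surface at z = 0. Lengths are in mm, angles in rad, forces in N, time in s.
With the tool pointing down it reaches from about 250 to 725 mm from the base axis. Payload 4 kg.
Tool frame: the origin (TCP) lies on the front face of the gripper's body, between the roots of the fingers; the fingertips stand ahead of it and the grasp point (between the pads) lies 54 mm ahead of it (manip.nose_length is the z of the fingertips in the tool frame, in mm); z points along the fingers, y is the line along which they close (so a half turn about z gives the same grasp; the last joint's range is limited). The gripper opens to 85 mm and grips with 20 to 120 N. Pads are 22 mm wide; open, the fingers measure 114 mm over their backs; the gripper's body (76 mm by 85 mm) begins 54 mm behind the grasp point. The pads swing forward as they close: fully open they stand 13 mm farther back than shut.
Start: joints at [-1.275, 0.241, 0.005, 1.335, 0, 1.571], TCP at [145.751, -478.285, 303.906] pointing down, gripper open.
Joint ranges: [-2.72, 2.72], [-1.05, 1.87], [-1.09, 1.28], [-1.99, 2.15], [-1.42, 1.44], [-3.14, 3.14]. Speed limits (rad/s): [2.79, 2.79, 3.14, 3.14, 3.14, 3.14].

INTERFACE

Orientations are given as a unit quaternion [w, x, y, z].
In Python, from rig import manip, hand, cams, order, spotter, sensors gives the robot as it stands. Calls block until the motion is done:
- manip.move_ptp(position, orientation): joint-space move of the TCP to a pose.
- manip.servo_line(position, vel=150, rot=None): straight line of the TCP; rot=None keeps the orientation; vel is the mean speed in mm/s.
- manip.goto_joints(angles): joint-space move.
- hand.move_gripper(opening, squeeze=None): finger opening in mm; squeeze is the grip in N (None keeps the last); returns when the fingers have stopped.
- manip.hold(seconds).
- manip.solve_ik(position, orientation): joint angles nearest the present ones, or None.
- cams.capture(name): name is "scene" or "top" or "wrist"; returns a dict with "pixels" (480x640x3 uint8, red, green, blue), "fov_y" (degrees; the focal length in pixels is half the picture's height over the tangent of half this angle, whatever the lens; pixels are square), "cx", "cy" (the principal point, pixels), "extrinsics" (4x4, takes a point from world to camera coordinates); the wrist camera has in their place "T_tool_cam" (4x4, takes a point from camera to tool coordinates, whose origin is the TCP and whose axes are the flange's). Camera axes: x right, y down, z forward; pixel columns grow to the right and rows downward; lengths in mm; the calibration is good to about 2 mm. A picture is of the moment at which its call begins: read the wrist's pose just before it. There is no depth.
A pose or a line that the arm cannot do raises manip.MotionError and nothing moves.
- order.hand_in(): hands the job in; it is judged then, once.
Trained networks look in the newest picture that a camera, given by its name, has taken for a name from the list of things; names that differ only in an ending like _2 or _b are one class to them, and where a whole thing is asked for, a point or a joint stands for the part that bears it (a point fixed in the world has none). Each returns a list of dicts, best first, with "p" (0 to 1); they miss things now and then, are a little off and sometimes report something else, mostly with a low value. They report only what shows in the picture. A call takes as long as a camera call.
- spotter.boxes_of(camera, name): "at" ([x, y, z] in mm, in world coordinates, good to about 4 mm: the middle of the surface that is visible of it).
- spotter.mark_of(camera, name): "at" ([x, y, z] in mm, in world coordinates, good to about 4 mm: a listed point, or the origin of a listed thing).
Readings, each from a call of its own:
- sensors.get_time(): time.
- sensors.get_joint_pos(): joint angles.
- sensors.get_joint_velocities(): joint speeds.
- sensors.get_tau(): joint torques, N m.
- sensors.get_position(): TCP position.
- sensors.get_eef_rot(): TCP orientation.
- sensors.get_ft_force(): force on the tool from outside, world axes, zero at the start.
- sensors.get_torque(): the same for the moment, N m.
- sensors.get_opening(): finger opening in mm.
- sensors.get_gripper_force(): force on a finger pad.
Only numpy, scipy, OpenCV 4.12 (cv2) and the standard library are available. Lean on these libraries where they do the work, as an engineer would, in place of code of your own. Each camera call takes 0.05 s, during which the arm holds its last target. There are 200 camera calls.

## Working session

There is one attempt and no reset: what is moved stays moved. The work goes in short steps, each a Python script; the robot and the scene stay as the last script left them, time stands still between calls to the robot, and variables do not carry over. Pictures are saved under pics/ and viewed, at most 10 in all, crops included, and the job is handed in when it is done.

```bash
mkdir -p pics
python3 - <<'E'
from rig import manip, hand, cams, order, spotter, sensors
import cv2
for c in ("scene","top"):
    d=cams.capture(c); cv2.imwrite(f"pics/{c}0.png",d["pixels"][:,:,::-1])
    print(c,d["fov_y"],d["cx"],d["cy"],d["extrinsics"].tolist() if hasattr(d["extrinsics"],"tolist") else d["extrinsics"])
    for n in ("ball_bat_box","ball_bat","paddle_bat_tip","tbar_bat_tip"):
        for f in ("boxes_of","mark_of"):
            try: print(n,f,[( [round(v) for v in r["at"]],round(r["p"],2)) for r in getattr(spotter,f)(c,n)])
            except Exception as e: print(n,f,e)
print(sensors.get_eef_rot(),manip.nose_length,sensors.get_time())
E
```

```text
scene 54.4619823472304 320.6534929240625 238.04341246745653 [[0.5296541070794101, 0.8480917996056972, 0.014381456653721245, -277.5100234673052], [0.5317892183686059, -0.3188110007611465, -0.784576174135172, -211.41853713527365], [-0.660807652861875, 0.42320189654022855, -0.6198656311523764, 1159.8618762467447], [0.0, 0.0, 0.0, 1.0]]
ball_bat_box boxes_of [([605, -253, 57], 0.77)]
ball_bat_box mark_of [([586, -248, 3], 0.87)]
ball_bat boxes_of [([567, -263, 103], 0.92)]
ball_bat mark_of it knows: ball_bat_box, paddle_bat_tip, tbar_bat_tip
paddle_bat_tip boxes_of [([577, 279, 98], 0.56)]
paddle_bat_tip mark_of [([487, 7, 106], 0.69), ([569, 278, 103], 0.59)]
tbar_bat_tip boxes_of [([487, 9, 107], 0.69)]
tbar_bat_tip mark_of [([488, 9, 100], 0.47)]
top 48.00060700355773 322.904213172913 244.63444865594076 [[0.02846596409443192, -0.9992506237783689, 0.02622746207155812, -23.564027706074615], [-0.9972094761815493, -0.030199793537726904, -0.06827322377036886, 515.6824940814438], [0.06901412537948087, -0.024210810577491495, -0.997321857350618, 1053.412194258052], [0.0, 0.0, 0.0, 1.0]]
ball_bat_box boxes_of [([578, -246, 59], 0.57)]
ball_bat_box mark_of [([585, -253, 0], 0.95)]
ball_bat boxes_of [([566, -253, 109], 0.45)]
ball_bat mark_of it knows: ball_bat_box, paddle_bat_tip, tbar_bat_tip
paddle_bat_tip boxes_of []
paddle_bat_tip mark_of [([567, 274, 104], 0.6)]
tbar_bat_tip boxes_of [([486, 13, 105], 0.56)]
tbar_bat_tip mark_of [([491, 10, 102], 0.47)]
[1.85659693e-05 9.89084853e-01 1.47347051e-01 1.71907076e-05] 72.6 0.8
```

View pics/top0.png

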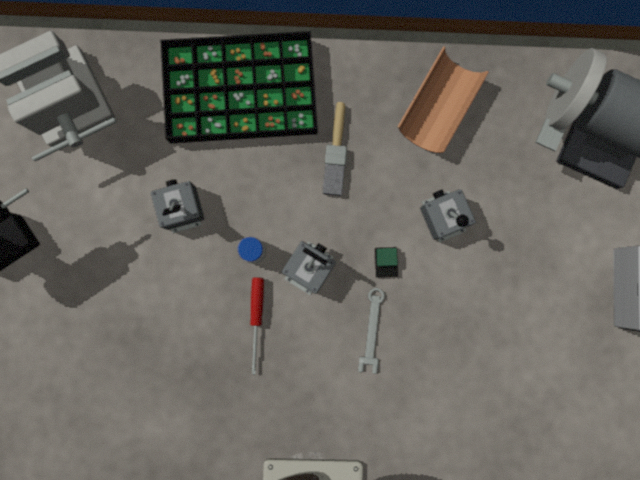

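View pics/scene0.png

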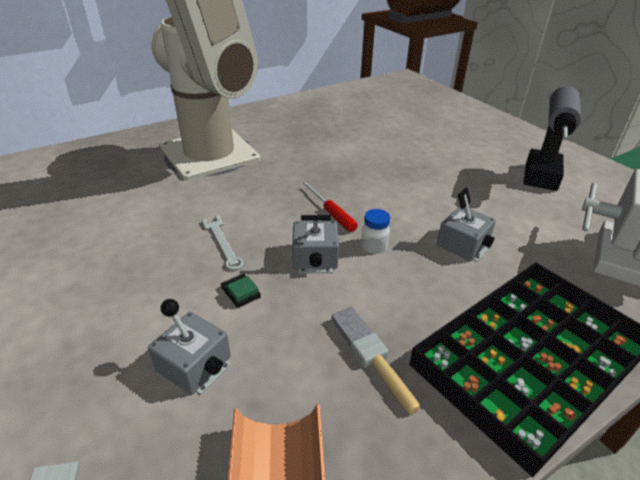

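The top view shows the ball bat at (462, 220), on the right-hand box centred near (447, 215). Its left edge puts the box yaw at about 0.4 rad. In the scene view the ball is at (170, 307). The T-bar is the middle box and the paddle is the far left one, which agrees with the spotter. Next I'll triangulate the ball and approach with the fingers shut.

Run:
```python
from rig import manip, hand, cams, order, spotter, sensors
import cv2, numpy as np
P=[]
for c in ("scene","top"):
    d=cams.capture(c); f=240/np.tan(np.radians(d["fov_y"]/2))
    P.append(np.array([[f,0,d["cx"]],[0,f,d["cy"]],[0,0,1]])@np.array(d["extrinsics"])[:3])
X=cv2.triangulatePoints(P[0],P[1],np.array([[170.],[307]]),np.array([[462.],[220]]))[:,0]
X=X[:3]/X[3]; print("ball",X)
a=0.4; u=np.array([np.cos(a),np.sin(a)]); b=X[:2]
q=[0,np.cos(a/2),np.sin(a/2),0]
hand.move_gripper(0)
p=b-u*48
manip.move_ptp([*p,260],q)
manip.servo_line([*p,165])
print(sensors.get_position(),sensors.get_ft_force(),sensors.get_time(),sensors.get_opening())
for c in ("scene","top"):
    d=cams.capture(c); im=d["pixels"][:,:,::-1]
    im=im[220:420,60:300] if c=="scene" else im[140:300,360:560]
    cv2.imwrite(f"pics/{c}1.png",cv2.resize(im,None,fx=2.5,fy=2.5))
```

```text
ball [ 563.84439063 -261.16838445  103.46049163]
[ 519.93090153 -280.56520156  165.94412059] [-0.01536231 -0.28363116  0.10449226] 4.0167 -0.2873250652295719
```

View pics/scene1.png

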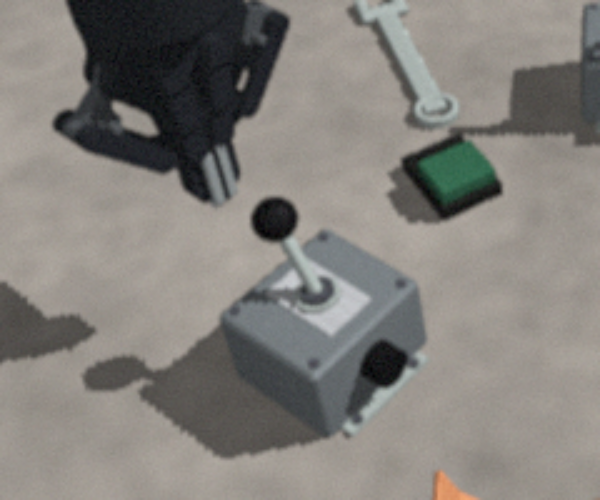

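The view shows the shut fingertips at crop (220, 200), behind and in line with the ball at (273, 218), with nothing in the way. Now I'll push along box +x.

Run:
```python
from rig import manip, hand, cams, order, spotter, sensors
import cv2, numpy as np
a=0.4; u=np.array([np.cos(a),np.sin(a)]); b=np.array([563.8,-261.2])
manip.servo_line([*(b-u*48),160])
for s in (-30,-20,-12,-6,0,4,8,12):
    manip.servo_line([*(b+u*s),160],vel=60)
    F=sensors.get_ft_force(); print(s,np.round([F[:2]@u,F[2]],1))
    if abs(F[:2]@u)>25: break
manip.servo_line([*(b-u*48),160])
manip.servo_line([*(b-u*60),260])
print(sensors.get_time(),sensors.get_ft_force())
d=cams.capture("scene"); im=d["pixels"][:,:,::-1]
cv2.imwrite("pics/scene2.png",im)
for n in ("ball_bat",): print(spotter.boxes_of("scene",n))
for n in ("paddle_bat_tip","tbar_bat_tip"): print(spotter.mark_of("scene",n))
```

```text
-30 [ 0.4 -0.3]
-20 [-2.7  1.2]
-12 [-2.6  3.1]
-6 [-1.   1.3]
0 [0.2 0.6]
4 [ 0.  -0.3]
8 [-0.6  0.6]
12 [-0.8 -0.2]
8.0417 [-0.94899533  0.46485381 -0.62006976]
[{'at': [606.9, -248.2, 106.6], 'p': 0.55}]
[{'at': [567.7, 279.3, 104.7], 'p': 0.78}]
[{'at': [486.4, 7.7, 101.2], 'p': 0.51}]
```

View pics/scene2.png

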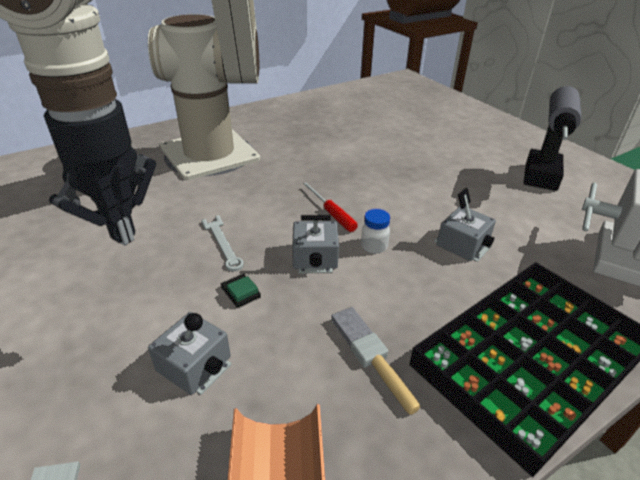

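The ball is now at (193, 321), leaning away from the robot. The paddle and T-bar haven't moved, and the gripper is clear of everything.

```bash
python3 -c "
from rig import order
print(order.hand_in())"
```

```text
the job is handed in; nothing more can be done
None
```

The extractor switch is on: the ball-tipped bat snapped over and leans away from the robot, the paddle and T-bar look unmoved, and the job was handed in about 8 s into the 32 s (no verdict was returned).

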